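# Find the rocking side of a rotor flange and gauge the gap

### The job

The rotor flange on the granite surface plate does not sit true: press gently down on its rim, in turn at places round about, to feel which side dips and rocks, then slide the taper gauge, thin end first and flat on the granite, in under the middle of that side, pointing at the hub, until it just bears against the flange. Leave it wedged there for reading, without lifting the flange off the granite, shoving it along, or disturbing the other things.

Things in the scene. Friction and masses are not known exactly. Their poses are not given: they have to be found in the camera images.
- flange_centre (a point): Loose aluminium rotor flange, 0.9 kg, lying level on the granite: a disc 140 mm across and 12 mm thick, its upper face flat and level, with a round hub 42 mm across (52 mm at its foot) rising 26 mm above the disc. This point is on the flange's axis at the height of the disc's upper face; z is up, its heading means nothing.
- flange_foot (a point): On the flange's axis at its underside, level with the granite's top. One half of the underside is flat; beyond a straight line through the axis the other half is worn, rising evenly to a gap of about 3 mm at the rim in its middle, none at the ends of the line. Which way it faces changes each time and can't be told from the poses.
- flange_hub (a point): Top of the flange's hub, 38 mm above the granite, on the axis. A press of a few newtons (2 to 6) on the upper face near the rim of the worn half tips the flange over the line by 0.043 rad until that half rests on the granite: the pressed spot dips most (3 mm at the rim) in the middle of that half, evenly less to both sides; let go, it comes back. Elsewhere it stands firm.
- gauge_grip (a point): Loose taper gauge, 70 g, lying flat on the granite: an orange handle block 32 mm long, 14 wide, 22 high, and before it a steel wedge blade 58 mm long, 14 wide, its underside flat on the granite, its upper face falling evenly from 7 mm at the handle to 1.2 mm at the thin end. This point is the handle block's centre, 11 mm above the underside; x points to the thin end, 74 mm away; z is up.
- gauge_tip (a point): The thin end of the taper gauge's blade, on its middle line, at the level of its underside; axes as those of gauge_grip.
- granite: Fixed dark granite surface plate, 400 mm (its x) by 460 mm (its y), flat level top 50 mm above the bench. Origin at the centre of its underside, on the bench.
- clip_a: Bystander: stainless slide clip, a channel 54 x 26 x 18 mm, loose on the granite; origin at the centre of its underside.
- clip_b: Bystander: a second such slide clip, loose on the granite; origin at the centre of its underside.
- spacer: Bystander: brass spacer ring, 38 mm across, 12 mm high, loose on the granite; origin at the centre of its underside.
- driver: Bystander: screwdriver, 190 mm long, lying on the bench.
- slidebox: Bystander: blue slide box with white lid, 87 x 102 x 37 mm, on the bench.
- spraybottle: Bystander: bottle, 60 mm across and 150 mm high, standing on the bench.
- glovebox: Bystander: cardboard glove box, 122 x 230 x 75 mm, on the bench.
Things that resemble listed ones, but are neither listed nor needed, are in the scene too. Of the things that look like the part that bears flange_centre, the smallest one is meant.

How it is judged:
By the outcome, as a careful person would: the job done as asked, in the order asked, and still so for the second after the job is handed in, with the robot touching nothing.
It also fails if it takes over 72 s, if anything falls off the work surface, if the arm or the gripper's body presses on something with over 40 N, if the wrist force passes 120 N, or if a joint passes its speed limit or range.

### The arm

A 7-joint arm with a two-finger parallel gripper is mounted at the origin on the work surface. World frame = base frame: x ahead of the robot, y to its left, z up, the work surface at z = 0. Lengths are in m, angles in degrees, forces in N, time in s.
With the tool pointing down it reaches from about 0.35 to 0.775 m from the base axis. Payload 3.1 kg.
Tool frame: the origin (TCP) lies on the centre line of the jaws, within the pads' length; the fingertips stand 17 mm ahead of it and the grasp point (between the pads) lies 2 mm behind it (robot.tip_reach is the distance from the TCP to the fingertips, in m); z points along the fingers, y is the line along which they close (so a half turn about z gives the same grasp; the last joint's range is limited). The gripper opens to 85 mm and grips with 20 to 120 N. Pads are 22 mm wide; open, the fingers measure 114 mm over their backs; the gripper's body (76 mm by 85 mm) begins 54 mm behind the grasp point. The pads swing forward as they close: fully open they stand 13 mm farther back than shut.
Start: joints at [62.641, 17.813, 0.802, 86.603, -0.252, 75.585, -1.558], TCP at [0.232, -0.499, 0.248] pointing down, gripper open.
Joint ranges: [-154.91, 154.91], [-16.99, 109.72], [-72.82, 74.43], [7.12, 147.25], [-82.49, 262.49], [11.32, 116.49], [-174.64, 174.64]. Speed limits (degrees/s): [159.86, 159.86, 180, 180, 180, 180, 180].

### API

Orientations are given as [roll, pitch, yaw] about the fixed x, y, z axes, in that order (R = Rz(yaw) Ry(pitch) Rx(roll)).
In Python, from station import robot, fingers, vision, workorder, recognise gives the robot as it stands. Calls block until the motion is done:
- robot.move_to(position, orientation): joint-space move of the TCP to a pose.
- robot.line_to(position, orientation=None, velocity=0.15, f_stop=None): straight line of the TCP; orientation=None keeps the orientation; velocity is the mean speed in m/s. With f_stop (N) it stops when the force on the tool has changed by that much, and returns True; else False.
- robot.move_j(angles): joint-space move.
- fingers.gripper_to(opening, force=None): opening from 0.0 (shut) to 1.0 (fully open); force is the grip in N (None keeps the last); returns when the fingers have stopped.
- robot.pause(seconds).
- robot.inverse_kinematics(position, orientation): joint angles nearest the present ones, or None.
- vision.grab_frame(name): name is "scene" or "top" or "wrist"; returns the picture (400x640x3 uint8, red, green, blue); there is no depth.
- vision.calibration(name): a dict with "mtx" (3x3 intrinsics, pixels), "extrinsics" (4x4, takes a point from world to camera coordinates); the wrist camera has in their place "T_tool_cam" (4x4, takes a point from camera to tool coordinates, whose origin is the TCP and whose axes are the flange's). Camera axes: x right, y up, looking along -z (the intrinsics and any distortion apply to the point x, -y, -z); pixel columns grow to the right and rows downward; lengths in m; the calibration is good to about 2 mm. A picture is of the moment at which its call begins: read the wrist's pose just before it. calibration takes no time and is no camera call.
A pose or a line that the arm cannot do raises robot.PlanningError and nothing moves.
- workorder.close_job(): hands the job in; it is judged then, once.
Trained networks look in the newest picture that a camera, given by its name, has taken for a name from the list of things; names that differ only in an ending like _2 or _b are one class to them, and where a whole thing is asked for, a point or a joint stands for the part that bears it (a point fixed in the world has none). Each returns a list of dicts, best first, with "p" (0 to 1); they miss things now and then, are a little off and sometimes report something else, mostly with a low value. They report only what shows in the picture. A call takes as long as a camera call. They do not tell look-alikes from the thing itself.
- recognise(label, camera): "rect" ([centre column, centre row, width, height] in pixels, round what is visible of it).
Readings, each from a call of its own:
- robot.current_time_s(): time.
- robot.current_joint_positions(): joint angles.
- robot.current_dq(): joint speeds.
- robot.current_joint_torque(): joint torques, N m.
- robot.current_tool_pos(): TCP position.
- robot.current_eef_rot(): TCP orientation.
- robot.current_contact_force(): force on the tool from outside, world axes, zero at the start.
- robot.current_torque(): the same for the moment, N m.
- robot.current_finger_gap(): opening from 0.0 (shut) to 1.0 (fully open).
- robot.current_gripper_force(): force on a finger pad.
Only numpy, scipy, OpenCV 4.12 (cv2) and the standard library are available. Lean on these libraries where they do the work, as an engineer would, in place of code of your own. Each camera call takes 0.05 s, during which the arm holds its last target. There are 200 camera calls.

## Working session

There is one attempt and no reset: what is moved stays moved. The work goes in short steps, each a Python script; the robot and the scene stay as the last script left them, time stands still between calls to the robot, and variables do not carry over. Pictures are saved under pics/ and viewed, at most 10 in all, crops included, and the job is handed in when it is done.

```bash
mkdir -p pics; ls; python3 - <<'E'
from station import robot, fingers, vision, workorder, recognise
import cv2,numpy as np
for c in ("scene","top"):
    im=vision.grab_frame(c); cv2.imwrite(f"pics/{c}0.png",im[:,:,::-1])
    for l in ("flange_centre","gauge_grip","clip_a","spacer"):
        print(c,l,[(np.round(r["rect"]).tolist(),round(r["p"],2)) for r in recognise(l,c)])
    k=vision.calibration(c); print(np.round(k["mtx"],1).tolist(),np.round(k["extrinsics"],3).tolist(),[x for x in k])
print(vision.calibration("wrist"), robot.current_time_s(), robot.current_eef_rot())
E
```

```text
pics
scene flange_centre [([312.0, 224.0, 53.0, 45.0], 0.95), ([255.0, 131.0, 60.0, 34.0], 0.9), ([449.0, 198.0, 66.0, 53.0], 0.82), ([324.0, 305.0, 29.0, 18.0], 0.24)]
scene gauge_grip [([375.0, 242.0, 38.0, 22.0], 0.76), ([311.0, 225.0, 56.0, 47.0], 0.31)]
scene clip_a [([281.0, 170.0, 20.0, 12.0], 0.74), ([326.0, 304.0, 28.0, 20.0], 0.69)]
scene spacer [([211.0, 218.0, 15.0, 10.0], 0.54), ([280.0, 170.0, 18.0, 15.0], 0.52)]
[[408.5, 0.0, 321.1], [0.0, 408.5, 197.5], [0.0, 0.0, 1.0]] [[-0.543, 0.84, 0.015, 0.238], [-0.608, -0.405, 0.683, 0.256], [0.58, 0.361, 0.73, -1.442], [0.0, 0.0, 0.0, 1.0]] ['mtx', 'extrinsics']
top flange_centre [([446.0, 260.0, 67.0, 65.0], 0.88), ([216.0, 286.0, 65.0, 68.0], 0.74), ([306.0, 166.0, 48.0, 48.0], 0.55)]
top gauge_grip [([248.0, 180.0, 21.0, 25.0], 0.74), ([305.0, 167.0, 49.0, 46.0], 0.39)]
top clip_a [([377.0, 213.0, 14.0, 19.0], 0.55), ([257.0, 106.0, 18.0, 13.0], 0.51)]
top spacer [([387.0, 126.0, 13.0, 14.0], 0.55)]
[[411.8, 0.0, 320.0], [0.0, 411.8, 198.0], [0.0, 0.0, 1.0]] [[0.022, -1.0, 0.003, -0.005], [0.996, 0.022, 0.091, -0.476], [-0.091, 0.001, 0.996, -1.181], [0.0, 0.0, 0.0, 1.0]] ['mtx', 'extrinsics']
{'mtx': array([[318.26215314,   0.        , 315.6741149 ],
       [  0.        , 318.26215314, 197.53156959],
       [  0.        ,   0.        ,   1.        ]]), 'T_tool_cam': array([[ 9.64570154e-04,  9.50054132e-01,  3.12083669e-01,
         7.97013681e-02],
       [ 9.99999439e-01, -7.79990536e-04, -7.16270680e-04,
        -1.54314642e-04],
       [-4.37073611e-04,  3.12084185e-01, -9.50054351e-01,
        -1.25326520e-01],
       [ 0.00000000e+00,  0.00000000e+00,  0.00000000e+00,
         1.00000000e+00]])} 0.5 [-1.79998552e+02  1.12303652e-03  2.49745781e+01]
```

View pics/top0.png

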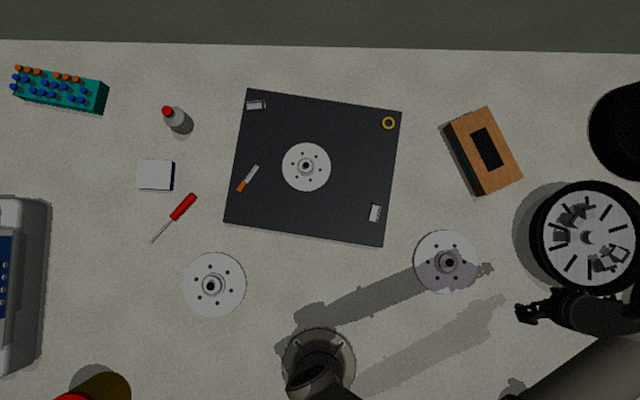

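View pics/scene0.png

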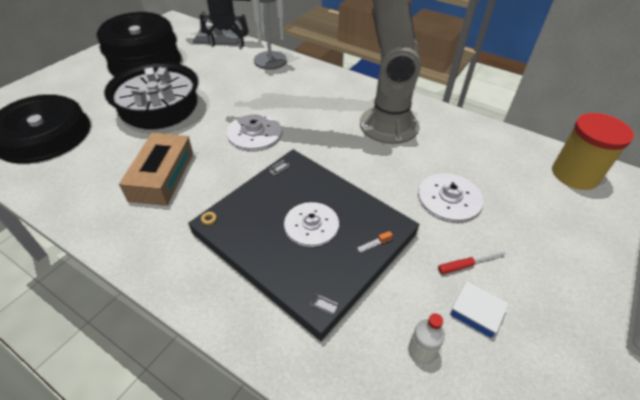

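```bash
cat > h.py <<'E'
from station import robot, fingers, vision, workorder, recognise
import cv2,numpy as np
from scipy.spatial.transform import Rotation as Ro
def cam(c):
    k=vision.calibration(c)
    if c=="wrist":
        T=np.eye(4);T[:3,:3]=Ro.from_euler("xyz",robot.current_eef_rot(),degrees=True).as_matrix();T[:3,3]=robot.current_tool_pos()
        return k["mtx"],T@k["T_tool_cam"]
    return k["mtx"],np.linalg.inv(k["extrinsics"])
def ray(KT,px,z):
    K,T=KT; d=np.linalg.inv(K)@[px[0],px[1],1]; d=T[:3,:3]@(d*[1,-1,-1]); o=T[:3,3]
    return o+d*(z-o[2])/d[2]
def proj(KT,p):
    K,T=KT; q=T[:3,:3].T@(np.array(p)-T[:3,3]); q=K@(q*[1,-1,-1]); return q[:2]/q[2]
def snap(name,pic):
    KT=cam(name); im=vision.grab_frame(name); cv2.imwrite(f"pics/{pic}.png",im[:,:,::-1]); return KT,im
E
python3 - <<'E'
from h import *
k=cam("top")
f=ray(k,(306,166.5),.062);print("fl",f)
for p in ((242,185),(257,167),(248,180)): print(p,ray(k,p,.055))
for n,p in (("clipa",(257,105)),("clipb",(376,212)),("spacer",(388,124))): print(n,ray(k,p,.06))
robot.move_to([f[0]+.02,f[1]+.03,.28],[180,0,0])
KT,im=snap("wrist","w1")
for l in ("flange_centre","flange_hub","gauge_grip","gauge_tip"): print(l,[(np.round(r["rect"]).tolist(),round(r["p"],2),ray(KT,r["rect"][:2],.06).round(3)) for r in recognise(l,"wrist")])
print(robot.current_time_s(),robot.current_joint_positions())
E
```

```text
fl [0.56098677 0.04730307 0.062     ]
(242, 185) [0.50491834 0.22826959 0.055     ]
(257, 167) [0.55762031 0.18746313 0.055     ]
(248, 180) [0.51962943 0.21174955 0.055     ]
clipa [0.73754482 0.19312723 0.06      ]
clipb [ 0.43604156 -0.15308187  0.06      ]
spacer [ 0.69006497 -0.1852283   0.06      ]
flange_centre [([593.0, 336.0, 94.0, 105.0], 0.62, array([ 0.352, -0.294,  0.06 ])), ([342.0, 182.0, 125.0, 124.0], 0.6, array([0.566, 0.046, 0.06 ])), ([178.0, 372.0, 109.0, 50.0], 0.6, array([0.293, 0.268, 0.06 ]))]
flange_hub [([175.0, 374.0, 109.0, 48.0], 0.9, array([0.289, 0.271, 0.06 ])), ([592.0, 334.0, 90.0, 103.0], 0.75, array([ 0.355, -0.292,  0.06 ])), ([341.0, 181.0, 125.0, 116.0], 0.62, array([0.567, 0.047, 0.06 ]))]
gauge_grip []
gauge_tip [([199.0, 217.0, 43.0, 70.0], 0.81, array([0.524, 0.212, 0.06 ])), ([572.0, 57.0, 44.0, 41.0], 0.72, array([ 0.695, -0.181,  0.06 ]))]
3.15 [  13.21046886   24.7460788   -33.53834451   76.21798565   13.4849316
   82.96918091 -109.57904682]
```

View pics/w1.png

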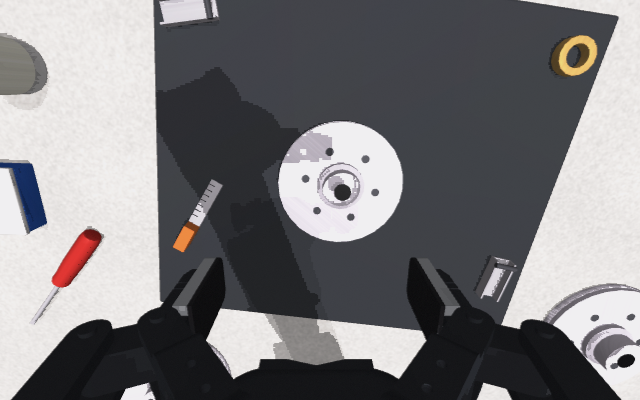

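The disc is centred at about (340,181). The gauge handle's rear is near (180,245) and its thin end near (217,181). Next I'll press around the rim.

```bash
python3 - <<'E'
from h import *
import json
KT=cam("wrist")
f=ray(KT,(340.5,181.5),.062); rear=ray(KT,(180,246),.061); tip=ray(KT,(217,181),.051)
print(f,rear,tip)
json.dump(dict(f=f.tolist()),open("f.json","w"))
fingers.gripper_to(0.0,30)
q=[180,0,0]; R=.060; out=[]
P=lambda a,z:[f[0]+R*np.cos(a),f[1]+R*np.sin(a),z]
robot.move_to(P(np.pi/2,.10),q)
for d in range(90,450,45):
    a=np.radians(d)
    robot.line_to(P(a,.085),velocity=.08)
    s=robot.line_to(P(a,.072),velocity=.010,f_stop=4.5)
    z=robot.current_tool_pos()[2]; F=robot.current_contact_force()
    out.append((d%360,z)); print(d%360,s,round(z*1000,2),np.round(F,1))
    robot.line_to(P(a,.085),velocity=.08)
robot.line_to(P(a,.16))
json.dump(out,open("press.json","w"))
print(robot.current_time_s())
E
```

```text
[0.56688709 0.04865643 0.062     ] [0.48665525 0.23893158 0.061     ] [0.56451325 0.19001639 0.051     ]
90 True 76.87 [-0.1 -0.8  4.1]
135 True 77.13 [0.5 0.1 4.1]
180 True 79.13 [-1.1  0.   3.6]
225 True 79.14 [-0.5  0.7  3.8]
270 True 79.17 [-0.3 -0.2  5.3]
315 True 79.2 [-1.3 -0.1  4.1]
0 True 79.2 [-0.7 -0.3  4.4]
45 True 78.29 [ 0.4 -0.2  4.6]
18.8667
```

```bash
python3 - <<'E'
from h import *
import json
from scipy.optimize import least_squares
f=json.load(open("f.json"))["f"]; R=.060
P=lambda a,z:[f[0]+R*np.cos(a),f[1]+R*np.sin(a),z]
out=[(45,.88),(90,2.3),(135,2.04)]
for d in (60,108,155):
    a=np.radians(d)
    if d==60: robot.move_to(P(a,.10),[180,0,0])
    robot.line_to(P(a,.083),velocity=.1)
    s=robot.line_to(P(a,.072),velocity=.010,f_stop=5.3)
    z=robot.current_tool_pos()[2]; F=robot.current_contact_force()
    out.append((d,79.17-z*1000)); print(d,s,round(z*1000,2),np.round(F,1))
    robot.line_to(P(a,.083),velocity=.1)
robot.line_to(P(a,.16))
o=np.array(out)
r=least_squares(lambda p:2.58*np.cos(np.radians(o[:,0]-p[0]))-p[1]-o[:,1],[108,.1],loss="soft_l1",f_scale=.1)
print(r.x,r.fun); 
print(robot.current_time_s())
# close look at the gauge
robot.move_to([.545,.20,.22],[180,0,0])
KT,im=snap("wrist","w2")
hsv=cv2.cvtColor(im,cv2.COLOR_RGB2HSV)
m=cv2.inRange(hsv,(5,150,120),(20,255,255)); n,l,s,c=cv2.connectedComponentsWithStats(m); print(s[1:][s[1:,4]>80],c[1:][s[1:,4]>80])
print(robot.current_time_s(),robot.current_tool_pos())
E
```

```text
60 True 77.52 [-0.5 -0.4  4.1]
108 True 76.77 [-1.  -0.   5.3]
155 True 77.71 [-1.2  0.1  4. ]
[106.06741891   0.21085654] [ 0.15729621 -0.03163988  0.00713254 -0.0745243  -0.02926089  0.02748318]
24.2833
[[272 215  28  32 434]] [[285.07373272 230.26728111]]
24.9583 [0.54454153 0.19847884 0.21825223]
```

View pics/w2.png

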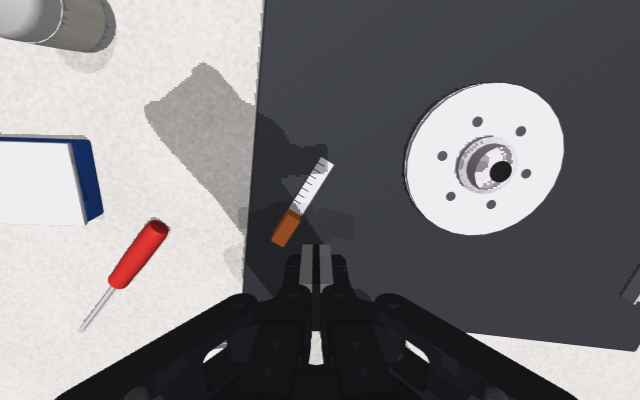

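The orange handle is centred at (285,230) and the thin end at (327,160). The driver and box are well away from both. The worn side faces about 106°.

```bash
python3 - <<'E'
from h import *
import json
KT=cam("wrist")
f=ray(KT,(484.5,158.5),.062); print("flange",f)
c=ray(KT,(285.5,230),.066); tip=ray(KT,(327.5,160),.051)
v=(tip-c)[:2]; psi=np.degrees(np.arctan2(v[1],v[0])); L=np.hypot(*v); print(c,tip,psi,L)
g=tip[:2]-v/L*.074*.5+ (c[:2]-tip[:2])*0 - v/L*.037; g=(g+c[:2])/2; print("g",g)
d=lambda y:robot.inverse_kinematics([.531,.17,.069],[180,0,y])
for y in (psi,psi+180): 
    print(y,robot.inverse_kinematics([g[0],g[1],.069],[180,0,y]))
for y in (-73.5,106.5): print(y,d(y))
fingers.gripper_to(0.45,20)
robot.move_to([g[0],g[1],.12],[180,0,psi])
KT,im=snap("wrist","w3"); print(proj(KT,[g[0],g[1],.072]),proj(KT,tip))
print(robot.current_tool_pos(),robot.current_contact_force(),robot.current_time_s(),robot.current_joint_positions())
E
```

```text
flange [0.56804467 0.046516   0.062     ]
[0.50018754 0.22652247 0.066     ] [0.5644982  0.18680456 0.051     ] -31.69924606728656 0.07558686154555586
g [0.5008626  0.22610555]
-31.69924606728656 [  -5.81808365   30.14628956  -27.58047021   99.23118247   16.55655925
   54.68330682 -161.57778925]
148.30075393271343 [ 15.40834674  43.40653563 -62.59557007  98.47235805  42.23513726
  65.17377188  -1.64409516]
-73.5 [ -35.56145635   29.17938213   21.88149722   99.42188034  -12.99653806
   53.89646221 -171.99320751]
106.5 [ 16.74924818  39.25777706 -53.22590957  97.32548132  35.15757407
  61.67478796 -31.2426986 ]
[316.18636831 234.71149578] [316.53841791 103.37860141]
[0.50259242 0.22628624 0.1213563 ] [-0.06623712  0.25731921 -0.00333383] 26.1083 [  -4.7461305    26.6256518   -28.84469073   96.14387698   14.39713802
   60.74396552 -159.73954706]
```

View pics/w3.png

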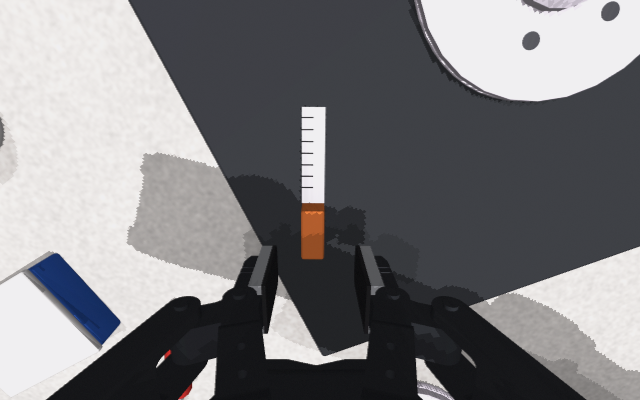

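Seen from above, the gauge points straight up the picture at column 313.5, with the handle centre near row 235. It is about 1.2 mm left of the jaw centre. I'll correct that and grasp.

```bash
python3 - <<'E'
from h import *
import json
psi=-31.7; g=np.array([.50086,.22610])+[.0006,.0010]
robot.line_to([g[0],g[1],.0695],[180,0,psi],velocity=.08)
robot.pause(.2); z0=robot.current_tool_pos()[2]
fingers.gripper_to(0.0,25); robot.pause(.2)
print("gap",robot.current_finger_gap(),robot.current_gripper_force(),z0,robot.current_tool_pos(),robot.current_contact_force())
robot.line_to([g[0],g[1],.0755],velocity=.05)
f=np.array([.5674,.0478]); phi=106.5; u=np.array([np.cos(np.radians(phi)),np.sin(np.radians(phi))])
s=f+u*.154
robot.line_to([s[0],s[1],.0755],[180,0,phi-180],velocity=.06)
robot.pause(.4)
KT,im=snap("wrist","w4")
print(robot.current_tool_pos(),robot.current_eef_rot(),robot.current_joint_positions(),robot.current_contact_force(),robot.current_time_s())
print("pred tip",proj(KT,[*(f+u*.08),.057]),"rim",proj(KT,[*(f+u*.07),.062]),"rim+-20",[proj(KT,[*(f+.07*np.array([np.cos(b),np.sin(b)])),.062]).round(0) for b in np.radians([86.5,126.5])],"hubtop",proj(KT,[*f,.088]))
E
```

```text
gap 0.15898845497754036 27.909606099128723 0.07013182497153318 [0.50181142 0.22731436 0.06993147] [-0.55585959 -0.19352977  3.54576057]
[0.52372295 0.19536507 0.07553041] [-1.79996178e+02  1.00315325e-02 -7.35113401e+01] [ -39.10228433   28.97428756   23.08679525   98.90153895  -13.44496893
   54.85388315 -174.32755641] [ 0.12681361 -0.61153317 -0.86215261] 29.5583
pred tip [314.74996178 108.03279247] rim [314.71148578  83.30882147] rim+-20 [array([256.,  72.]), array([374.,  72.])] hubtop [ 314.36200601 -200.52653085]
```

View pics/w4.png

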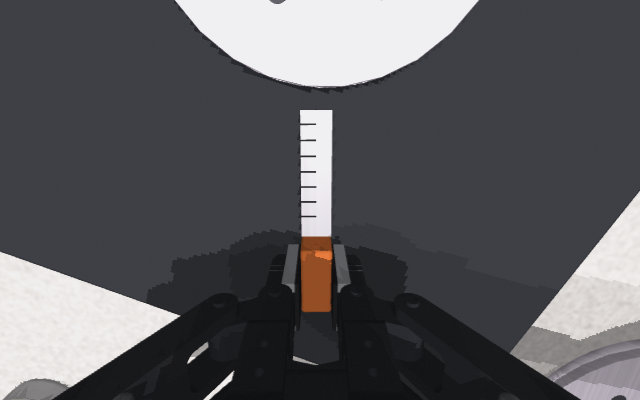

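The blade is at column 316, but the flange disc is centred near column 327, so it sits about 4.5 mm to the right. I'll fit the circle to correct for this, and check joint 7's margin.

```bash
python3 - <<'E'
from h import *
from scipy.optimize import least_squares
KT=cam("wrist"); im=cv2.imread("pics/w4.png")
m=cv2.inRange(im,(170,170,170),(255,255,255)); m[104:]=0; m[:,:165]=0;m[:,490:]=0
pts=[]
for c in range(185,472,3):
    r=np.where(m[:100,c])[0]
    if len(r): pts.append(ray(KT,(c,r.max()+.5),.062)[:2])
pts=np.array(pts)
r=least_squares(lambda p:np.hypot(*(pts-p).T)-.07,[.565,.047],loss="soft_l1",f_scale=.0005)
f=r.x; print("f",f,np.abs(r.fun).mean(),len(pts))
tip=ray(KT,(316,110),.0573); T=robot.current_tool_pos(); print("tip",tip,"tcp",T,np.degrees(np.arctan2(*(tip-T)[1::-1])),np.hypot(*(tip-T)[:2]))
for phi in (105.2,):
    u=np.array([np.cos(np.radians(phi)),np.sin(np.radians(phi))])
    for rr in (.154,.14,.126):
        for y in (phi-180,phi):
            p=f+u*rr; q=robot.inverse_kinematics([*p,.07],[180,0,y]); print(rr,y,p,None if q is None else np.round(q,1))
E
```

```text
f [0.56300372 0.04747468] 0.00016251222984106756 96
tip [0.54392425 0.12519794 0.0573    ] tcp [0.52372295 0.19536507 0.07553041] -73.93875028007449 0.07301725045325572
0.154 -74.8 [0.52262658 0.19608722] [ -40.8   29.6   25.3   99.4  -15.1   54.4 -174.3]
0.154 105.2 [0.52262658 0.19608722] [ -9.   29.4 -18.1  98.   10.8  54.3 -16.1]
0.14 -74.8 [0.52629723 0.18257699] [ -38.1   29.3   23.4   99.5  -13.9   54.1 -173.9]
0.14 105.2 [0.52629723 0.18257699] [ -7.7  29.2 -17.9  98.2  10.7  54.2 -14.6]
0.126 -74.8 [0.52996788 0.16906676] [ -36.7   29.2   23.6   99.6  -13.9   54.1 -172.4]
0.126 105.2 [0.52996788 0.16906676] [ -6.4  29.1 -17.8  98.4  10.6  54.1 -13. ]
```

```bash
python3 - <<'E'
from h import *
f=np.array([.56300,.04747]); phi=105.2; u=np.array([np.cos(np.radians(phi)),np.sin(np.radians(phi))])
G=lambda r,z:[*(f+u*r),z]
rad=lambda:(np.array(robot.current_tool_pos()[:2])-f)@u
robot.line_to(G(.154,.0755),[180,0,phi-180],velocity=.05); robot.pause(.2)
s=robot.line_to(G(.154,.0685),velocity=.008,f_stop=1.0)
z=robot.current_tool_pos()[2]; print("down",s,z,robot.current_contact_force())
robot.line_to(G(.134,z),velocity=.03); robot.pause(.2)
F0=np.array(robot.current_contact_force()); print(rad(),F0,robot.current_tool_pos()[2])
for k in range(4):
    s=robot.line_to(G(.119,z),velocity=.006,f_stop=1.2)
    F=np.array(robot.current_contact_force()); print(s,round(rad()*1000,2),np.round(F-F0,2),"radial",((F-F0)[:2]@u).round(2))
    robot.pause(.2); F=np.array(robot.current_contact_force()); print("settled",((F-F0)[:2]@u).round(2),np.round(F,2))
    if rad()<.128 or ((F-F0)[:2]@u)>1: break
KT,im=snap("wrist","w5"); print(robot.current_time_s(),robot.current_joint_positions()[6])
E
```

```text
down True 0.0699140939831496 [-0.37487767 -0.10710319  5.00557062]
0.13292960634166226 [ 0.24025221 -0.69653146  4.07116175] 0.06993331883842932
True 132.87 [-0.2   0.8  -2.07] radial 0.83
settled 1.86 [-0.58  1.01  1.51]
32.75 -171.83265194135595
```

View pics/w5.png

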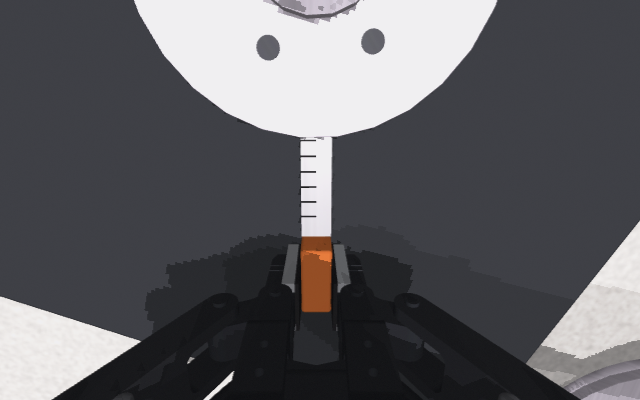

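The blade is about 11 mm under the rim, in line with the hub, and not yet bearing. The stop came from friction, because the gauge was being pressed down. I'll ease off the downward force and go on.

```bash
python3 - <<'E'
from h import *
f=np.array([.56300,.04747]); phi=105.2; u=np.array([np.cos(np.radians(phi)),np.sin(np.radians(phi))])
G=lambda r,z:[*(f+u*r),z]
rad=lambda:(np.array(robot.current_tool_pos()[:2])-f)@u
z=robot.current_tool_pos()[2]
for k in range(8):
    Fz=robot.current_contact_force()[2]; print(round(z*1e3,2),round(Fz,2))
    if Fz<.5: break
    z+=.00015; robot.line_to(G(.1325,z),velocity=.01); robot.pause(.15)
robot.pause(.2)
F0=np.array(robot.current_contact_force()); print(rad(),F0)
for k in range(6):
    s=robot.line_to(G(.119,z),velocity=.006,f_stop=1.5)
    robot.pause(.15); F=np.array(robot.current_contact_force()); print(s,round(rad()*1000,2),"settled",((F-F0)[:2]@u).round(2),np.round(F,2))
    if rad()<.1275: break
KT,im=snap("wrist","w6"); print(robot.current_time_s(),robot.current_joint_positions()[6])
E
```

```text
69.94 1.83
70.09 1.21
70.24 -0.38
0.13221188608196593 [-0.0554698   0.47446529 -0.89158849]
True 124.62 settled -1.07 [ 1.12 -0.32  4.96]
35.3 -170.99473231546642
```

View pics/w6.png

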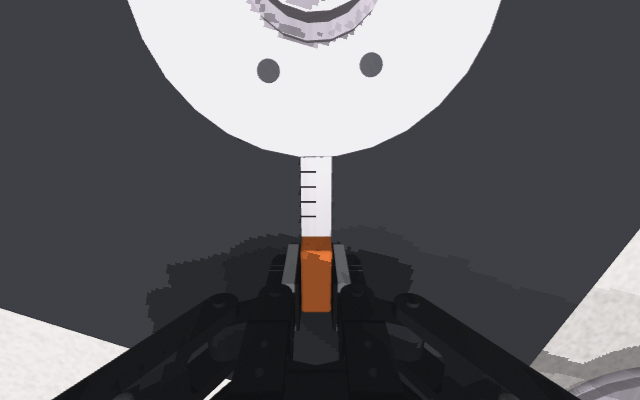

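```bash
cat >> h.py <<'E'
def circ(KT,pic):
    from scipy.optimize import least_squares
    im=cv2.imread(f"pics/{pic}.png"); m=cv2.inRange(im,(170,170,170),(255,255,255)); pts=[]
    for c in list(range(150,298,3))+list(range(338,484,3)):
        r=np.where(m[:200,c])[0]
        if len(r): pts.append(ray(KT,(c,r.max()+.5),.062)[:2])
    pts=np.array(pts); r=least_squares(lambda p:np.hypot(*(pts-p).T)-.07,[.565,.047],loss="soft_l1",f_scale=.0005)
    return r.x,np.abs(r.fun).mean()
E
python3 - <<'E'
from h import *
KT=cam("wrist"); print(circ(KT,"w6"),robot.current_tool_pos(),robot.current_contact_force())
f=np.array([.56300,.04747]); phi=105.2; u=np.array([np.cos(np.radians(phi)),np.sin(np.radians(phi))])
h=ray(KT,(316.5,237),.072); rim=ray(KT,(316.5,156),.062)
print("handle front r",(h[:2]-f)@u,"rim r",(rim[:2]-f)@u)
z=robot.current_tool_pos()[2]
for k in range(8):
    F=np.array(robot.current_contact_force()); print(round(z*1e3,2),np.round(F,2),(F[:2]@u).round(2),round((np.array(robot.current_tool_pos()[:2])-f)@u*1e3,2))
    if F[2]<.3: break
    z+=.00015; robot.line_to([*(f+u*.1246),z],velocity=.01); robot.pause(.2)
E
```

```text
(array([0.56295578, 0.04724329]), np.float64(0.000197839319072593)) [0.53010141 0.16766484 0.06992987] [-0.23357173 -0.09325506  5.47266831]
handle front r 0.10268499599734374 rim r 0.06985324413340417
69.93 [-0.23 -0.09  5.47] -0.03 124.62
70.08 [-0.06 -0.83  1.72] -0.79 124.63
70.23 [ 0.46 -1.22 -0.25] -1.29 124.61
```

```bash
python3 - <<'E'
from h import *
f=np.array([.56300,.04730]); phi=105.2; u=np.array([np.cos(np.radians(phi)),np.sin(np.radians(phi))])
G=lambda r,z:[*(f+u*r),z]
rad=lambda:(np.array(robot.current_tool_pos()[:2])-f)@u
fingers.gripper_to(0.4); robot.pause(.2)
robot.line_to(G(.1246,.12),velocity=.1)
robot.line_to(G(.172,.12),velocity=.15)
fingers.gripper_to(0.0,20)
robot.line_to(G(.172,.074),velocity=.1)
robot.line_to(G(.160,.074),velocity=.03); robot.pause(.4)
F0=np.array(robot.current_contact_force()); print(rad(),F0,robot.current_time_s())
s=robot.line_to(G(.144,.074),velocity=.005,f_stop=1.3)
print(s,rad(),(np.array(robot.current_contact_force())-F0).round(2)); robot.pause(.3)
print(rad(),(np.array(robot.current_contact_force())-F0).round(2),(np.array(robot.current_contact_force())-F0)[:2]@u)
KT,im=snap("wrist","w7"); print(circ(KT,"w7"),robot.current_time_s())
E
```

```text
0.16014629472089548 [-0.00776692 -0.64684134 -0.35554621] 39.9333
True 0.15256838281587756 [0.06 0.13 0.99]
0.15268321383149644 [-0.14  0.3   0.01] 0.3268156316258647
(array([0.56293199, 0.04742454]), np.float64(0.00019290883510894848)) 41.975
```

View pics/w7.png

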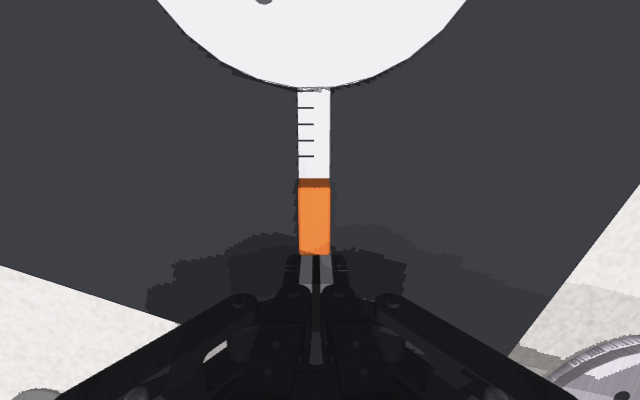

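The gauge lies straight toward the hub with the shut fingers just at its rear. The stop was probably noise or first contact, so I'll push on in small steps.

```bash
python3 - <<'E'
from h import *
f=np.array([.56300,.04730]); phi=105.2; u=np.array([np.cos(np.radians(phi)),np.sin(np.radians(phi))])
G=lambda r,z:[*(f+u*r),z]
rad=lambda:(np.array(robot.current_tool_pos()[:2])-f)@u
F0=np.array([-.0078,-.647]); r=.1526
fr=lambda:np.mean([((np.array(robot.current_contact_force())[:2]-F0)@u,robot.pause(.03))[0] for _ in range(5)])
for k in range(14):
    r-=.0004; robot.line_to(G(r,.074),velocity=.006); robot.pause(.05)
    F=fr(); print(round(rad()*1e3,2),round(F,2))
    if F>1.2: break
KT,im=snap("wrist","w8"); print(circ(KT,"w8"),robot.current_time_s(),robot.current_tool_pos())
E
```

```text
152.52 1.58
(array([0.56294993, 0.04743952]), np.float64(0.00018812431371690292)) 42.6167 [0.52298528 0.19445816 0.07397846]
```

```bash
python3 - <<'E'
from h import *
f=np.array([.56300,.04730]); phi=105.2; u=np.array([np.cos(np.radians(phi)),np.sin(np.radians(phi))])
G=lambda r,z:[*(f+u*r),z]
rad=lambda:(np.array(robot.current_tool_pos()[:2])-f)@u
F0=np.array([-.0078,-.647])
def fr(n=8):
    o=[]
    for _ in range(n): o.append((np.array(robot.current_contact_force())[:2]-F0)@u); robot.pause(.04)
    return np.round(np.mean(o),2),np.round(np.std(o),2)
print(rad()*1e3,fr())
for r in (.1540,.1530,.1526,.1524,.1522,.1520): 
    robot.line_to(G(r,.074),velocity=.006); robot.pause(.05); F=fr(); print(r,round(rad()*1e3,2),F)
    if F[0]>1.5: break
KT,im=snap("wrist","w9"); print(circ(KT,"w9"),robot.current_time_s())
a=cv2.imread("pics/w7.png");b=cv2.imread("pics/w9.png");cv2.imwrite("pics/cmp.png",cv2.resize(np.hstack([a[60:280,250:390],b[60:280,250:390]]),None,fx=2.5,fy=2.5))
E
```

```text
152.50148008945894 (np.float64(1.99), np.float64(0.32))
0.154 153.97 (np.float64(0.01), np.float64(0.27))
0.153 153.05 (np.float64(0.5), np.float64(0.22))
0.1526 152.64 (np.float64(0.65), np.float64(0.52))
0.1524 152.49 (np.float64(0.73), np.float64(0.6))
0.1522 152.42 (np.float64(1.73), np.float64(0.46))
(array([0.56295021, 0.04737931]), np.float64(0.00018439175101114968)) 46.4333
```

View pics/cmp.png

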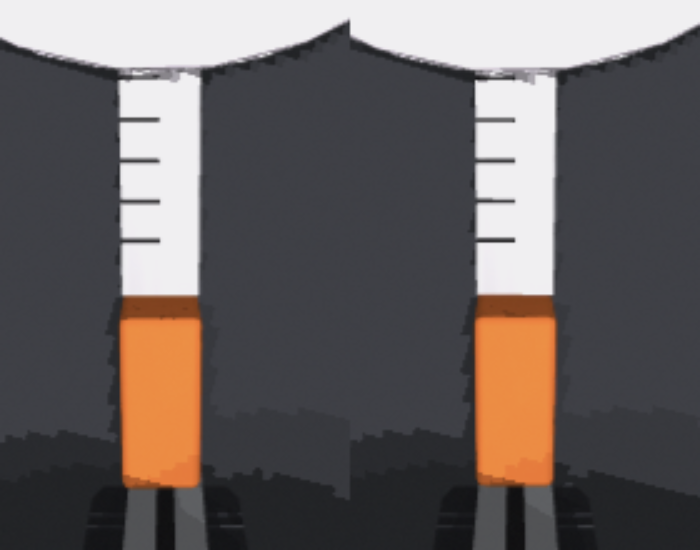

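The gauge stays still while the push force climbs, so it bears against the flange. The flange hasn't moved. I'll withdraw and hand in.

```bash
python3 - <<'E'
from h import *
f=np.array([.56300,.04730]); phi=105.2; u=np.array([np.cos(np.radians(phi)),np.sin(np.radians(phi))])
G=lambda r,z:[*(f+u*r),z]
robot.line_to(G(.170,.075),velocity=.04)
robot.line_to(G(.170,.16),velocity=.1); robot.pause(.5)
print(robot.current_time_s(),robot.current_contact_force())
print(workorder.close_job())
E
```

```text
48.525 [ 0.34436676 -0.60822984  0.19692913]
the job is handed in; nothing more can be done
None
```

The job is handed in at 48.5 s of the 72 s allowed: the taper gauge is wedged under the middle of the worn side (heading about 105°), pointing at the hub and just bearing against the flange, which stayed put to within about 0.3 mm.

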